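# Dock a vial rack in the reader bay and shut its gate

## Task

Swing the bay's gate out of the way, slide the loaded vial rack along the bed into the reader bay until it is fully home against the back stop, then swing the gate shut across the mouth behind it. Keep the rack flat on the bed, and leave the bottle, the tube stand and the empty spare rack where they stand.

Things in the scene. Friction and masses are not known exactly. Their poses are not given: they have to be found in the camera images.
- rack: Loaded vial rack: white plastic block 130 (its x) x 92 (its y) x 40 mm high with eight yellow vial caps standing 6 mm above its top; one rigid loose body, about 0.35 kg, too wide for most grippers, so it is pushed. Origin: centre of the underside. Either 92 mm end may go in first.
- dock: Reader bay fixed on the bed: a tunnel of 12 mm aluminium walls roofed at its back half, open at one end. Origin, on the bed: where the rack's origin is when home, its x along the dock's x. Dock +x = insertion direction, z up. In its frame, mm: back stop's face at x 65; inner width 96 (y -48 to 48); walls over x -40 to 77, 52 high; roof over x 10 to 77, underside z 52, top z 57.
- dock_mouth (a point): Centre of the bay's mouth, on the bed at the dock's x -65, y 0. From dock x -40 to -65 the side guides are only 20 high; from -65 to -104 they flare outwards at 25 degrees (inside about 66 from the axis at the end, outside 75), also 20 high.
- reader_top (a point): Top centre of the grey reader head on the bay's roof: 50 mm (dock x 20 to 70) by 80 mm wide, its top 107 above the bed.
- gate (a joint): Gate angle, rad. A steel arm 100 mm long, 10 thick, z 23 to 39, swings level about an upright hinge. 0 = shut on its stop, arm along dock +y across the mouth, inner face at dock x -69 (4 mm behind a homed rack). Grows counter-clockwise seen from above, tip going outwards (dock -x); stop at 1.75. The rack passes only above about 1.45. Stays where left (about 1 N at the peg).
- gate_hinge (a point): The gate's hinge axis at the bed, at the dock's x -74, y -78; the post round it has radius 11 and stands 41 high.
- gate_peg (a point): Top centre of the gate's upright black peg, 14 mm diameter, 85 mm from the hinge axis, standing from z 39 (the arm's top) to z 85: pinch or push it to swing the gate.
- bottle: Bystander: white plastic bottle, 60 mm diameter, 130 high. Origin: centre of the underside.
- tube_stand: Bystander: green block 80 (x) x 50 (y) x 45 mm with three tall capped tubes, up to 125 mm high. Origin: centre of the underside.
- spare_rack: Bystander: empty white rack 120 (x) x 56 (y) x 40 mm high. Origin: centre of the underside.
Mind the look-alikes: they are no part of the job. Of the things that look like the dock, the smaller one is meant. Leave any blue look-alike of the rack alone.

How it is judged (in metres and radians):
At the end, for the whole second after the job is handed in: The rack rests flat on the bed inside the bay, within 6 mm of the back stop, 8 mm of its home point and 0.06 rad of the bay's axis; the gate is shut (below 0.1 rad); the bottle, tube stand and spare rack are within 25 mm of where they started (x of rack in the frame of dock above -0.006 m and horizontal distance between rack and dock below 0.008 m and angle between the x axis of rack and the x axis of dock, either way round below 0.06 rad and height (world z) of rack below 0.005 m and angle between rack's own z axis and vertical below 0.05 rad and linear speed of rack below 0.01 m/s and value of joint gate below 0.1 rad and distance of each of bottle, tube_stand, spare_rack from where it was at the start of the episode below 0.025 m); the robot touches nothing.
It fails at once if a bystander is shoved or knocked over (distance of any of bottle, tube_stand, spare_rack from where it was at the start of the episode above 0.03 m or angle between any of bottle, tube_stand's own z axis and vertical above 0.35 rad).
It fails at once if the rack of vials is tipped up (angle between rack's own z axis and vertical above 0.3 rad).
It also fails if it takes over 72 s, if anything falls off the work surface, if the arm or the gripper's body presses on something with over 40 N, if the wrist force passes 120 N, or if a joint passes its speed limit or range.

## Robot

A 6-joint arm with a two-finger parallel gripper is mounted at the origin on the work surface. World frame = base frame: x ahead of the robot, y to its left, z up, the work surface at z = 0. Lengths are in mm, angles in degrees, forces in N, time in s.
With the tool pointing down it reaches from about 350 to 950 mm from the base axis. Payload 17.4 kg.
Tool frame: the origin (TCP) lies between the finger pads; the fingertips stand 8 mm ahead of it and the grasp point (between the pads) lies 11 mm behind it; z points along the fingers, y is the line along which they close (so a half turn about z gives the same grasp; the last joint's range is limited). The gripper opens to 93 mm and grips with 3 to 60 N. Pads are 15 mm wide; open, the fingers measure 128 mm over their backs; the gripper's body (75 mm by 188 mm) begins 65 mm behind the grasp point.
Start: joints at [62.693, 6.646, 82.598, -0, 90.757, -2.166], TCP at [286.784, 611.054, 192.946] pointing down, gripper open.
Joint ranges: [-162.19, 162.19], [-47.58, 125.68], [4.15, 143.07], [-65.23, 245.23], [0.69, 171.88], [-170.13, 170.13]. Speed limits (degrees/s): [108.29, 108.29, 127.2, 180, 180, 180].

## Interface

Orientations are given as a 3x3 rotation matrix whose columns are the frame's x, y, z axes.
In Python, from rig import read_state, grab_frame, sign_off gives the robot as it stands.
- The arm moves only by the tool send_rows, never from a script. Its argument "motion" is a list of rows, each a list of 2 entries, a list of its own where there are three numbers: the shift along the tool's x, y, z scaled (see below), then the turn about the tool's z scaled (see below). In form: [[[tx, ty, tz], spin], ...]. A call has 1 to 20 rows; each row shifts and turns the commanded pose from where the row before left it, along the tool's axes as they then stand; what a row does not reach is not made up. The controller multiplies each number of a shift by 120 mm and each number of a turn by 0.5 rad. A row lasts 1/10 s, in which the tool goes at most 50 mm and 8.59 degrees, less where a joint would pass 70% of its speed; a pose out of reach is approached as far as the arm can. A call with a number of a shift or a turn outside -1 to 1 is refused whole. A call with a gripper value outside its range is refused whole. "gripper" is the opening, from 0 (shut) to 1 (fully open), set as the call begins (left out, the last holds). The fingers move at their own pace and stop on an object; "newtons" is the grip in N (left out, the last holds). Time passes only in rows, so rows that do not move let the fingers close. It gives the time, the measured TCP pose, the force, the opening and the grip force at its end, in the units of the state.
- read_state(): the state, without advancing time (a new reading comes with each control period).
- grab_frame(name): name is "scene" or "top" or "wrist"; returns a dict with "color" (420x560x3 uint8, red, green, blue), "camera_matrix" (3x3 intrinsics, pixels), "k1" (the pictures are not rectified: a ray, as slopes to the right and down, at radius r is drawn at 1 + k1 r^2 times it, then the intrinsics apply), "rvec" (rotation vector, rad) and "tvec" (3), from world to camera coordinates, as OpenCV has them; the wrist camera has in their place "mount" (4x4, takes a point from camera to tool coordinates, whose origin is the TCP and whose axes are the flange's). Camera axes: x right, y down, z forward; pixel columns grow to the right and rows downward; lengths in mm; the calibration is good to about 2 mm. A picture is of the moment at which its call begins: read the wrist's pose just before it. There is no depth.
- sign_off(): hands the job in; it is judged then, once.
The state is a dict: "time": time; "q": joint angles; "qvel": joint speeds; "tau": joint torques, N m; "position": TCP position; "eef_rot": TCP orientation; "contact_force": force on the tool from outside, world axes, zero at the start; "torque": the same for the moment, N m; "grip_width": finger opening in mm; "gripper_force": force on a finger pad.
Only numpy, scipy, OpenCV 4.12 (cv2) and the standard library are available. Lean on these libraries where they do the work, as an engineer would, in place of code of your own. Each camera call takes 0.05 s, during which the arm holds its last target. There are 200 camera calls.

## Working session

There is one attempt and no reset: what is moved stays moved. The work goes in short steps, Python scripts to look and compute and a tool call to move; the robot and the scene stay as the last step left them, time stands still between calls to the robot, and variables do not carry over. Pictures are saved under pics/ and viewed, at most 10 in all, crops included, and the job is handed in when it is done.

Besides the shell and the picture viewer there is one more tool, called after "Call:" as name(argument=value, ...), one argument or row to a line, values as JSON. send_rows: Moves the arm, as the interface text tells. Its arguments: {"type":"object","properties":{"motion":{"type":"array"},"gripper":{"type":"number"},"newtons":{"type":"number"}},"required":["motion"]}

```bash
mkdir -p pics; ls; cat > h.py <<'E'
import numpy as np, cv2
from rig import read_state, grab_frame, sign_off
def save(n,f): cv2.imwrite(f'pics/{n}.png',f['color'][:,:,::-1])
def ray(f,uv,st=None):
    K=np.array(f['camera_matrix'],float);uv=np.atleast_2d(np.array(uv,float))
    d=(uv-K[:2,2])/[K[0,0],K[1,1]]; s=d.copy()
    for _ in range(30): s=d/(1+f['k1']*(s**2).sum(1,keepdims=True))
    r=np.c_[s,np.ones(len(s))]
    R=cv2.Rodrigues(np.array(f['rvec'],float))[0]; t=np.array(f['tvec'],float).ravel()
    return -R.T@t, r@R
def onplane(f,uv,z):
    o,d=ray(f,uv); return o+d*((z-o[2])/d[:,2])[:,None]
def proj(f,P):
    R=cv2.Rodrigues(np.array(f['rvec'],float))[0]; c=np.atleast_2d(P)@R.T+np.array(f['tvec'],float).ravel()
    s=c[:,:2]/c[:,2:]; s=s*(1+f['k1']*(s**2).sum(1,keepdims=True)); K=np.array(f['camera_matrix'])
    return s*[K[0,0],K[1,1]]+K[:2,2]
E
python3 - <<'E'
from h import *
import pickle
s=read_state(); print(s['time'],s['position'],s['eef_rot'],s['grip_width'])
F={}
for n in('top','scene'):
    f=grab_frame(n);F[n]=f;save(n+'0',f);print(n,f['camera_matrix'],f['k1'],f['rvec'],f['tvec'])
pickle.dump(F,open('f0.pkl','wb'))
E
```

```text
pics
0.0 [286.6744097  610.85375304 192.22464974] [[-9.05267708e-01  4.24841268e-01 -5.23063456e-04]
 [ 4.24841587e-01  9.05267161e-01 -9.96255292e-04]
 [ 5.02618079e-05 -1.12409685e-03 -9.99999367e-01]] 93.5478666326625
top [[492.74711708   0.         289.26185448]
 [  0.         492.74711708 199.63084164]
 [  0.           0.           1.        ]] -0.1372599071627939 [ 2.16119128 -2.11297598  0.17570842] [ -26.20690697  478.35795912 1618.59533965]
scene [[527.57508063   0.         276.87970754]
 [  0.         527.57508063 209.11002619]
 [  0.           0.           1.        ]] -0.0007906787590584269 [ 1.89487283  1.23453533 -0.61650901] [-162.58483081 -195.43706684 1847.9052236 ]
```

View pics/top0.png

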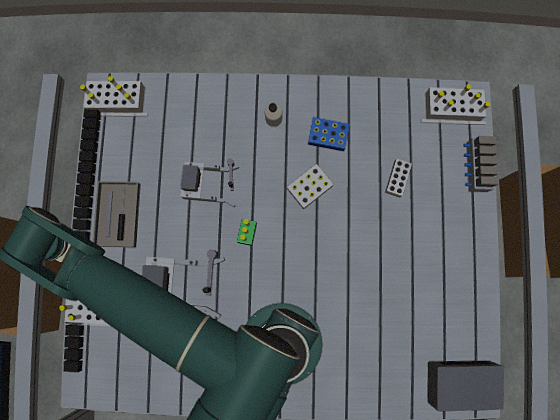

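View pics/scene0.png

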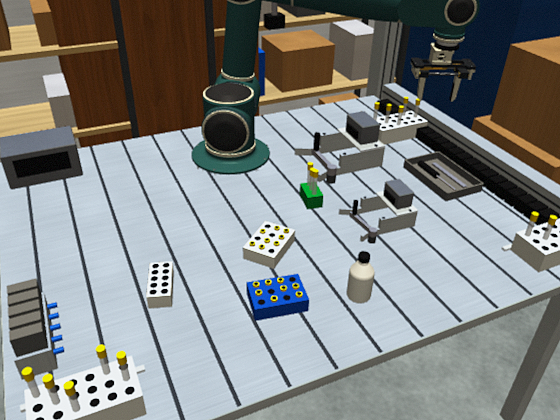

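The top view shows two bays: one at (200,180) and one at about (165,275). The white rack with yellow caps is at (310,185), the blue look-alike at (330,133), the tube stand at (246,231), the bottle at (273,112) and the spare rack at (399,177). Next I'll enlarge the bay area.

```bash
python3 - <<'E'
from h import *
import pickle
F=pickle.load(open('f0.pkl','rb'))
t=F['top']['color'][90:330,130:350,::-1]; 
a=cv2.resize(t[50:135,40:210],None,fx=4.6,fy=4.6,interpolation=cv2.INTER_CUBIC)
cv2.imwrite('pics/a.png',a)
s=F['scene']['color'][90:260,280:440,::-1]
cv2.imwrite('pics/b.png',cv2.resize(s,None,fx=3.5,fy=3.5,interpolation=cv2.INTER_CUBIC))
f=F['top']
for uv in [(182,164),(182,198),(220,164),(220,200),(145,259),(175,259),(230,160),(230,187),(214,258),(208,290)]: print(uv,onplane(f,uv,40).round())
E
```

```text
(182, 164) [[594. 355.  40.]]
(182, 198) [[476. 348.  40.]]
(220, 164) [[596. 224.  40.]]
(220, 200) [[472. 218.  40.]]
(145, 259) [[267. 462.  40.]]
(175, 259) [[270. 360.  40.]]
(230, 160) [[611. 190.  40.]]
(230, 187) [[517. 186.  40.]]
(214, 258) [[277. 230.  40.]]
(208, 290) [[171. 245.  40.]]
```

View pics/a.png

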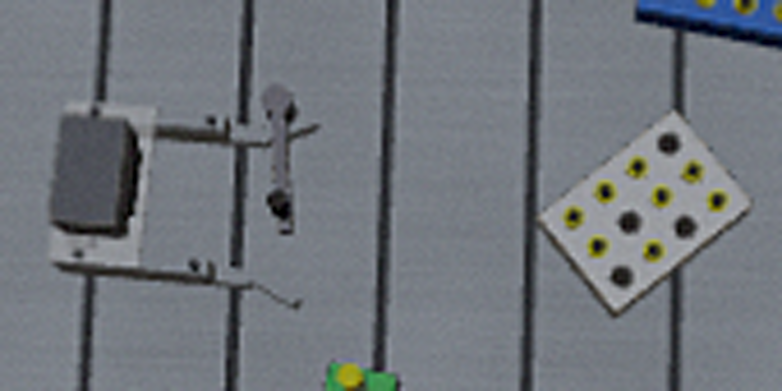

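View pics/b.png

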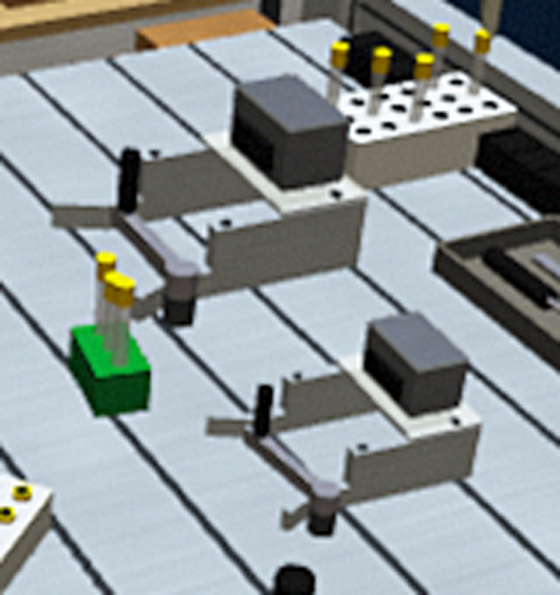

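The smaller bay is the upper one at (200,180) in the top view: about 118 mm over its walls, with its mouth to the right. Its gate is nearly shut, with the hinge at the top and the peg below. I'll raise the arm and bring the wrist camera over the bay and rack.

Call:
send_rows(
  motion=[
    [[0, 0, -0.1], -0.29],
    [[0, 0, -0.1], -0.29],
    [[0, 0, -0.1], -0.29],
    [[-0.19, -0.3, -0.09], 0],
    [[-0.19, -0.3, -0.09], 0],
    [[-0.19, -0.3, -0.09], 0],
    [[-0.19, -0.3, -0.09], 0],
    [[-0.19, -0.3, -0.09], 0],
    [[-0.19, -0.3, -0.09], 0],
    [[-0.19, -0.3, -0.09], 0],
    [[-0.19, -0.3, -0.09], 0],
    [[-0.19, -0.3, -0.09], 0],
    [[-0.19, -0.3, -0.09], 0],
    [[-0.19, -0.3, -0.09], 0],
    [[-0.19, -0.3, -0.09], 0],
    [[0, 0, 0], 0],
    [[0, 0, 0], 0],
    [[0, 0, 0], 0],
  ],
)

```text
time: 1.9
position: [558.4, 178.6, 358.1]
eef_rot: [[-1.0, 0.003, -0.001], [0.003, 1.0, -0.0], [0.001, -0.0, -1.0]]
contact_force: [0.6, -0.4, -0.1]
grip_width: 92.6
gripper_force: 0.0
```

```bash
cat >> h.py <<'E'
def wrist():
    s=read_state(); f=grab_frame('wrist'); M=np.array(f['mount'],float)
    T=np.eye(4);T[:3,:3]=s['eef_rot'];T[:3,3]=s['position']
    C=np.linalg.inv(T@M); f['rvec']=cv2.Rodrigues(C[:3,:3])[0]; f['tvec']=C[:3,3]
    return s,f
E
python3 - <<'E'
from h import *
import pickle
s,f=wrist(); save('w1',f); pickle.dump(f,open('w1.pkl','wb')); g=grab_frame('top'); pickle.dump(g,open('t1.pkl','wb'))
print(s['time'],s['position'],s['q'],s['eef_rot']); print(f['camera_matrix'],f['k1'],f['mount'])
E
```

```text
1.9 [558.35718849 178.6131573  358.05004068] [ 1.52399900e+01 -4.14318513e+00  7.83952509e+01  1.10100754e-02
  1.05787091e+02 -7.45657976e+01] [[-9.99994180e-01  3.33742073e-03 -7.07989211e-04]
 [ 3.33742244e-03  9.99994431e-01 -1.23372862e-06]
 [ 7.07981151e-04 -3.59658052e-06 -9.99999749e-01]]
[[326.57596403   0.         279.85015949]
 [  0.         326.57596403 211.73796506]
 [  0.           0.           1.        ]] -0.025124128240833796 [[ 1.11282538e-03 -9.67418857e-01 -2.53178825e-01  7.07715174e+01]
 [ 9.99999381e-01  1.07615262e-03  2.83334717e-04  3.62782353e-02]
 [-1.64429148e-06 -2.53178984e-01  9.67419455e-01 -1.90425185e+02]
 [ 0.00000000e+00  0.00000000e+00  0.00000000e+00  1.00000000e+00]]
```

View pics/w1.png

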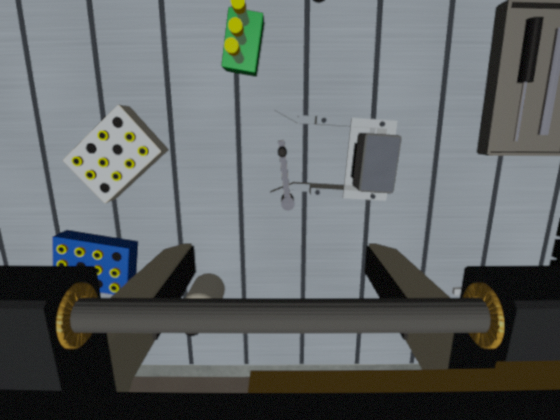

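The wrist view shows the bay roof as a white block at (375,160), with the hinge at (287,201) and the peg at (282,152). The loaded rack is at (115,153) and the tube stand at (243,38). I'll measure these by mask.

```bash
cat >> h.py <<'E'
def quad(f,roi,z,thr=150,mask=None):
    x0,y0,x1,y1=roi; c=f['color'][y0:y1,x0:x1].astype(int)
    k=6; m=(c.min(2)>thr) if mask is None else mask(c)
    m=cv2.resize((m*255).astype(np.uint8),None,fx=k,fy=k,interpolation=cv2.INTER_LINEAR)
    m=cv2.morphologyEx((m>127).astype(np.uint8),cv2.MORPH_CLOSE,np.ones((7,7)))
    cs=max(cv2.findContours(m,0,1)[0],key=cv2.contourArea)
    h=cv2.convexHull(cs)
    P=onplane(f,(h[:,0]+.5)/k-.5+[x0,y0],z)[:,:2]
    return cv2.minAreaRect(P.astype(np.float32)), (h[:,0]/k).min(0)+[x0,y0],(h[:,0]/k).max(0)+[x0,y0]
E
python3 - <<'E'
from h import *
import pickle
w=pickle.load(open('w1.pkl','rb'));t=pickle.load(open('t1.pkl','rb'))
c=w['color']
for uv in [(375,123),(375,197),(120,112),(88,140),(345,60),(195,150),(282,152),(287,201)]: print(uv,c[uv[1],uv[0]])
for th in(170,185,200):
  print(th,'rack',quad(w,(58,100,172,205),40,th)); print('roof',quad(w,(335,110,405,205),57,th))
for th in(140,160,180):
  print('top',th,quad(t,(280,160,337,210),40,th),quad(t,(178,158,207,202),57,th))
E
```

```text
(375, 123) [163 166 170]
(375, 197) [131 136 139]
(120, 112) [170 174 176]
(88, 140) [172 175 177]
(345, 60) [137 144 150]
(195, 150) [138 145 150]
(282, 152) [52 49 49]
(287, 201) [114 117 126]
170 rack (((529.4619140625, -83.55598449707031), (86.96598052978516, 124.80562591552734), 39.79045104980469), array([ 65., 108.]), array([157.83333333, 200.83333333]))Traceback (most recent call last):
  File "<stdin>", line 7, in <module>
  File "h.py", line 27, in quad
    cs=max(cv2.findContours(m,0,1)[0],key=cv2.contourArea)
ValueError: max() iterable argument is empty
```

```bash
python3 - <<'E'
from h import *
import pickle
w=pickle.load(open('w1.pkl','rb'));t=pickle.load(open('t1.pkl','rb'))
# spread b-r: bed ~12, white ~6
mk=lambda c:((c[...,2]-c[...,0]<10)&(c.min(2)>145))
for th in(152,157,162):
  print(th,'rack',quad(w,(58,100,172,205),40,th)); 
  for m in (None,mk):
    try: print('roof',quad(w,(335,110,405,205),57,th,m))
    except Exception as e: print(e)
for th in(150,160,170):
  try: print('top',th,quad(t,(280,160,337,210),40,th),quad(t,(178,158,207,202),57,th))
  except Exception as e: print(e)
a=w['color'][105:215,265:410,::-1]; a=cv2.resize(a,None,fx=5.4,fy=5.4,interpolation=cv2.INTER_CUBIC); a=np.clip(a.astype(int)*1.3,0,255).astype(np.uint8); cv2.imwrite('pics/w1c.png',a)
E
```

```text
152 rack (((529.6058959960938, -83.83250427246094), (91.02505493164062, 129.26470947265625), 39.82058334350586), array([ 63., 105.]), array([159.83333333, 202.83333333]))
roof (((525.0682373046875, 300.52880859375), (41.993534088134766, 99.25115203857422), 85.470947265625), array([346., 118.]), array([380.83333333, 184.83333333]))
roof (((536.287841796875, 312.4067077636719), (67.44163513183594, 120.3270492553711), 86.30865478515625), array([343., 118.]), array([396.83333333, 198.83333333]))
157 rack (((529.4956665039062, -83.87972259521484), (90.8470458984375, 128.74571228027344), 39.86083984375), array([ 63., 106.]), array([159.83333333, 202.83333333]))
roof (((525.3057861328125, 300.7099304199219), (40.072540283203125, 98.08488464355469), 86.32083892822266), array([346., 119.]), array([379.83333333, 184.83333333]))
roof (((536.287841796875, 312.4067077636719), (67.44163513183594, 120.3270492553711), 86.30865478515625), array([343., 118.]), array([396.83333333, 198.83333333]))
162 rack (((529.6194458007812, -83.46858215332031), (89.4908218383789, 127.33377838134766), 39.84109115600
[... 385 characters left out ...]
3]))
top 150 (((529.8556518554688, -84.41966247558594), (92.58694458007812, 130.080810546875), 39.922821044921875), array([288., 164.]), array([332.83333333, 206.83333333])) (((588.8233032226562, 297.99591064453125), (34.543113708496094, 11.07396411895752), 83.87776184082031), array([193., 163.]), array([202.83333333, 166.83333333]))
top 160 (((529.4449462890625, -83.20991516113281), (91.26749420166016, 127.89715576171875), 39.755558013916016), array([288., 165.]), array([332.83333333, 206.83333333])) (((590.654541015625, 313.1249694824219), (2.5138165950775146, 2.3914411067962646), 46.74040222167969), array([193., 164.]), array([193.83333333, 164.83333333]))
max() iterable argument is empty
```

View pics/w1c.png

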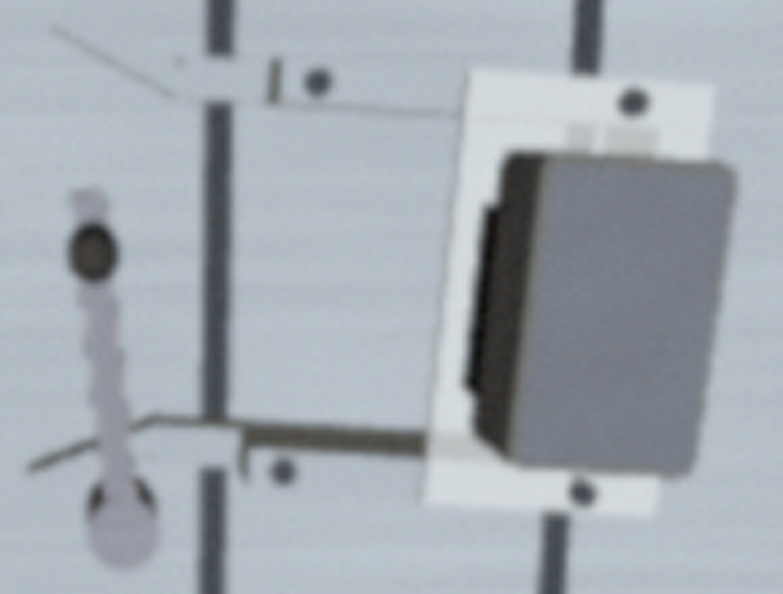

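```bash
cat >> h.py <<'E'
a=np.radians(86.31);EX=np.array([np.cos(a),np.sin(a)]);EY=np.array([-EX[1],EX[0]]);D0=np.array([536.3,312.4])-43.5*EX
def d2w(x,y): return D0+x*EX+y*EY
def w2d(p): p=np.array(p)[:2]-D0; return np.array([p@EX,p@EY])
E
python3 - <<'E'
from h import *
import pickle
w=pickle.load(open('w1.pkl','rb'));t=pickle.load(open('t1.pkl','rb'))
hg=onplane(w,(287.8,202.2),41)[0]; pg=onplane(w,(282.2,151.7),85)[0]
print('dock',D0,'hinge meas',hg,w2d(hg),'exp',d2w(-74,-78)); print('peg',pg,w2d(pg),np.hypot(*(pg-hg)[:2]))
d=w2d(pg)-[-74,-78]; print('gate',np.arctan2(-d[0],d[1]),np.hypot(*d))
for p in(onplane(t,(170+280/4.6,140+203/4.6),85)[0],): print('top peg',p,w2d(p))
print('roof ctr top', proj(t,[[536.3,312.4,57]]))
for n,uv,z in (('stand',(243,40),45),('b',(273,108),130)): print(n,onplane(w if n=='stand' else t,uv,z))
E
```

```text
dock [533.50042099 268.99018133] hinge meas [604.47428454 191.29786285  41.        ] [-72.96350618 -75.82685819] exp [606.57621432 190.12365846]
peg [521.76315751 182.10141817  85.        ] [-87.46401954   6.12093154] 83.22082149071701
gate 0.15870939707070683 85.19161311684164
top peg [518.59343252 177.90531193  85.        ] [-91.85542429   9.01403168]
roof ctr top [[192.29978414 179.72930252]]
stand [[368.68214629 127.17904178  45.        ]]
b [[768.41344905  44.91095626 130.        ]]
```

Call:
send_rows(
  motion=[
    [[0, 0, 0.06], 0.29],
    [[0, 0, 0.06], 0.29],
    [[0, 0, 0.06], 0.29],
    [[0, 0, 0.06], 0.29],
    [[0, 0, 0.06], 0.29],
    [[0, 0, 0.06], 0.29],
    [[0, 0, 0.06], 0.29],
    [[0, 0, 0.06], 0.29],
    [[0, 0, 0.06], 0.29],
    [[0, 0, 0.06], 0.29],
    [[0, 0, 0.06], 0.29],
    [[0, 0, 0.06], 0.29],
    [[0, 0, 0.06], 0.29],
    [[0, 0, 0.06], 0.29],
    [[0, 0, 0.06], 0.29],
    [[0, 0, 0.06], 0.29],
    [[0, 0, 0.06], 0.29],
    [[0, 0, 0.06], 0.29],
    [[0, 0, 0.06], 0.29],
    [[0, 0, 0.06], 0.29],
  ],
  gripper=0.54,
)

```text
time: 4.0
position: [558.2, 178.9, 214.1]
eef_rot: [[0.973, 0.231, -0.0], [0.231, -0.973, -0.0], [-0.0, -0.0, -1.0]]
contact_force: [0.1, -0.1, -0.4]
grip_width: 50.4
gripper_force: 0.0
```

```bash
cat >> h.py <<'E'
def plan(x,y,z,yaw):
    "units: shift in tool axes AFTER spinning to yaw (tool y dir, deg world), and spin"
    s=read_state(); R=np.array(s['eef_rot']); y0=np.degrees(np.arctan2(R[1,1],R[0,1]))
    sp=-((yaw-y0+180)%360-180)
    b=np.radians(yaw); X=np.array([np.sin(b),-np.cos(b),0]);Y=np.array([np.cos(b),np.sin(b),0])
    d=np.array([x,y,z])-s['position']
    print('t',s['time'],'pos',np.round(s['position'],1),'yaw',round(y0,1),'q6',round(s['q'][5],1),'-> shift',np.round([d@X/120,d@Y/120,-d[2]/120],3),'spin',round(np.radians(sp)/.5,3),'F',np.round(s['contact_force'],1),'w',round(s['grip_width'],1))
E
python3 -c "
from h import *
plan(521.6,182,66,-84.6)"
```

```text
t 4.0 pos [558.2 178.9 214.1] yaw -76.6 q6 91.9 -> shift [ 0.301 -0.054  1.234] spin 0.278 F [ 0.1 -0.1 -0.4] w 50.4
```

Call:
send_rows(
  motion=[
    [[0, 0, 0], 0.278],
    [[-0.15, -0.027, 0.1], 0],
    [[-0.15, -0.027, 0.1], 0],
    [[0, 0, 0.15], 0],
    [[0, 0, 0.15], 0],
    [[0, 0, 0.15], 0],
    [[0, 0, 0.15], 0],
    [[0, 0, 0.15], 0],
    [[0, 0, 0.15], 0],
    [[0, 0, 0.134], 0],
    [[0, 0, 0], 0],
  ],
)

```text
time: 5.1
position: [521.3, 180.6, 63.4]
eef_rot: [[0.995, 0.099, -0.004], [0.099, -0.995, -0.001], [-0.004, 0.001, -1.0]]
contact_force: [-0.8, 0.2, -0.1]
grip_width: 50.5
gripper_force: 0.0
```

```bash
sed -i 's/X=np.array(\[np.sin(b),-np.cos(b),0\])/X=np.array([-np.sin(b),np.cos(b),0])/' h.py
python3 - <<'E'
from h import *
plan(521.6,182,66,-84.6)
s,f=wrist(); save('w2',f)
E
```

```text
t 5.1 pos [521.3 180.6  63.4] yaw -84.3 q6 100.8 -> shift [ 0.004 -0.011 -0.021] spin 0.009 F [-0.8  0.2 -0.1] w 50.5
```

View pics/w2.png

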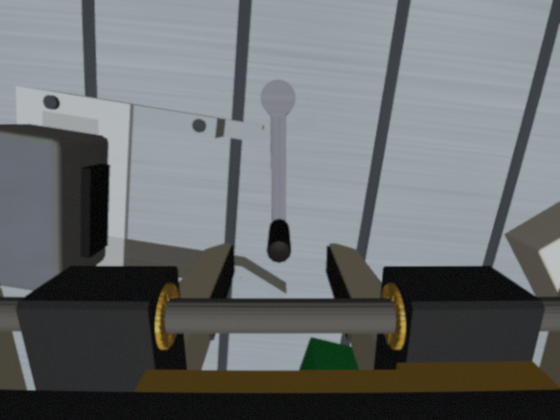

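The peg at (279,245) sits midway between the fingers. I'll close on it.

Call:
send_rows(
  motion=[
    [[0, 0, 0], 0],
    [[0, 0, 0], 0],
    [[0, 0, 0], 0],
    [[0, 0, 0], 0],
    [[0, 0, 0], 0],
  ],
  gripper=0,
  newtons=12,
)

```text
time: 5.65
position: [522.4, 180.9, 66.7]
eef_rot: [[0.995, 0.099, 0.0], [0.099, -0.995, 0.0], [0.0, -0.0, -1.0]]
contact_force: [0.0, -0.4, -0.2]
grip_width: 14.5
gripper_force: 0.0
```

Call:
send_rows(
  motion=[
    [[0, 0, 0], 0],
    [[0.0035, 0.0707, 0], -0.2],
    [[0.0035, 0.0707, 0], -0.2],
    [[0.0035, 0.0707, 0], -0.2],
    [[0.0035, 0.0707, 0], -0.2],
    [[0.0035, 0.0707, 0], -0.2],
    [[0.0035, 0.0707, 0], -0.2],
    [[0.0035, 0.0707, 0], -0.2],
    [[0.0035, 0.0707, 0], -0.2],
    [[0.0035, 0.0707, 0], -0.2],
    [[0.0035, 0.0707, 0], -0.2],
    [[0.0035, 0.0707, 0], -0.2],
    [[0.0035, 0.0707, 0], -0.2],
    [[0.0035, 0.0707, 0], -0.2],
    [[0.0035, 0.0707, 0], -0.2],
    [[0.0035, 0.0707, 0], -0.2],
    [[0, 0, 0], 0],
    [[0, 0, 0], 0],
  ],
)

```text
time: 7.45
position: [608.9, 104.3, 66.3]
eef_rot: [[-0.025, 1.0, -0.0], [1.0, 0.025, 0.0], [0.0, -0.0, -1.0]]
contact_force: [0.2, -0.8, -0.4]
grip_width: 0.7
gripper_force: 0.0
```

```bash
python3 - <<'E'
from h import *
s=read_state();p=s['position'];d=w2d(p)-[-74,-78];print(np.arctan2(-d[0],d[1]),np.hypot(*d),d2w(-74,-78)-85*EX)
plan(*p,0)
E
```

```text
1.662799522606419 85.86089491430066 [601.10577258 105.29987484]
t 7.45 pos [608.9 104.3  66.3] yaw 1.4 q6 5.9 -> shift [ 0.  0. -0.] spin 0.05 F [ 0.2 -0.8 -0.4] w 0.7
```

The gripper has closed to 0.7 mm, so the peg isn't held. I'll look.

```bash
python3 - <<'E'
from h import *
import pickle
s,f=wrist(); pickle.dump(f,open('w3.pkl','wb')); g=grab_frame('top');
t=cv2.resize(g['color'][145:215,170:260,::-1],(540,420),interpolation=cv2.INTER_CUBIC)
a=cv2.resize(f['color'][:,:,::-1],None,fx=.6,fy=.6)
o=np.zeros((420,540+336,3),np.uint8);o[:,:540]=t;o[:252,540:]=a
cv2.imwrite('pics/w3.png',cv2.resize(o,(800,384)))
for th in (0.16,.5,1,1.3,1.6): print(th,proj(f,[[*d2w(-74-85*np.sin(th),-78+85*np.cos(th)),85]]))
E
```

```text
0.16 [[113.3559838 106.8184507]]
0.5 [[132.66279888 162.20294466]]
1 [[185.93586639 222.84589096]]
1.3 [[227.09530884 244.19537001]]
1.6 [[271.61115313 253.14360554]]
```

View pics/w3.png

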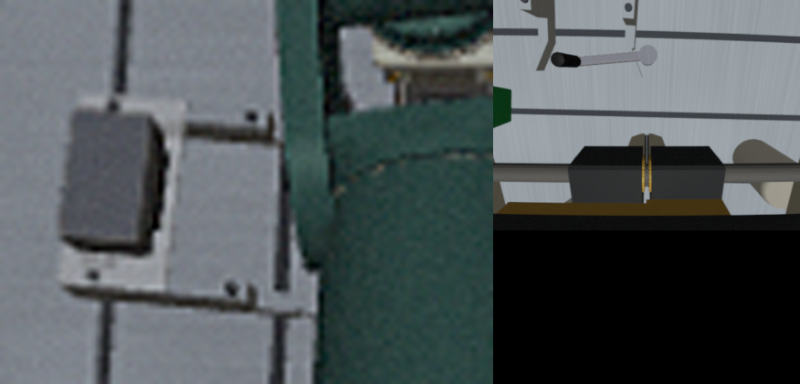

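```bash
python3 - <<'E'
from h import *
import pickle
f=pickle.load(open('w3.pkl','rb')); M=np.array(f['mount']);C=np.linalg.inv(M)
K=f['camera_matrix']
for p in ([0,0,8],[0,0,0],[0,0,-11],[0,0,-20]):
    c=C[:3,:3]@p+C[:3,3]; print(p,c[:2]/c[2]*326.6+[K[0][2],K[1][2]])
# peg in w2: top pixel
g=cv2.imread('pics/w2.png').astype(int); m=(g.max(2)<70)[205:265,262:298]; ys,xs=np.nonzero(m); print(xs.min()+262,xs.max()+262,ys.min()+205,ys.max()+205)
w2=dict(f); s=np.array([521.3,180.6,63.4]); R=np.array([[.995,.099,-.004],[.099,-.995,-.001],[-.004,.001,-1]])
T=np.eye(4);T[:3,:3]=R;T[:3,3]=s;Ci=np.linalg.inv(T@M);w2['rvec']=cv2.Rodrigues(Ci[:3,:3])[0];w2['tvec']=Ci[:3,3]
print(onplane(w2,[(279,251)],85), proj(w2,[[521.5,182,85],[521.5,182,39]]))
# w3 hinge, peg
for z,uv in ((85,(119,109)),(41,(283,100))): print(onplane(f,[uv],z))
print('hinge exp',proj(f,[[*d2w(-74,-78),41]]))
E
```

```text
[0, 0, 8] [280.96958944 239.00541798]
[0, 0, 0] [281.00786025 243.32965049]
[0, 0, -11] [281.06553741 249.84661356]
[0, 0, -20] [281.11772687 255.74351951]
268 289 219 261
[[524.74397047 182.17048662  85.        ]] [[278.72427167 256.46818832]
 [278.91669592 230.51526614]]
[[524.75773267 181.00107173  85.        ]]
[[607.94725887 190.45099573  41.        ]]
hinge exp [[280.80495814 100.48601456]]
```

Call:
send_rows(
  motion=[
    [[0, 0, -0.2], 0],
    [[0, 0, -0.2], 0],
    [[0, 0, 0], 0.275],
    [[0, 0, 0], 0.275],
    [[0, 0, 0], 0.275],
    [[0, 0, 0], 0.275],
    [[0, 0, 0], 0.275],
    [[0, 0, 0], 0.275],
    [[0, 0, 0], 0.275],
    [[0, 0, 0], 0.275],
    [[0, 0, 0], 0.275],
    [[0, 0, 0], 0.275],
    [[0, 0, 0], 0.275],
  ],
  gripper=0.4,
)

```text
time: 8.85
position: [608.8, 104.4, 114.6]
eef_rot: [[0.997, 0.079, 0.0], [0.079, -0.997, 0.0], [0.0, -0.0, -1.0]]
contact_force: [0.1, 0.2, 0.2]
grip_width: 37.0
gripper_force: 0.0
```

```bash
python3 -c "
from h import *
plan(524,181.6,63,-84.6)"
```

```text
t 8.85 pos [608.8 104.4 114.6] yaw -85.5 q6 92.8 -> shift [-0.643 -0.707  0.43 ] spin -0.031 F [0.1 0.2 0.2] w 37.0
```

Call:
send_rows(
  motion=[
    [[0, 0, 0], -0.03],
    [[-0.16, -0.177, 0], 0],
    [[-0.16, -0.177, 0], 0],
    [[-0.16, -0.177, 0], 0],
    [[-0.163, -0.176, 0], 0],
    [[0, 0, 0], 0],
    [[0, 0, 0.143], 0],
    [[0, 0, 0.143], 0],
    [[0, 0, 0.143], 0],
    [[0, 0, 0], 0],
    [[0, 0, 0], 0],
  ],
)

```text
time: 9.95
position: [523.7, 180.5, 62.2]
eef_rot: [[0.995, 0.101, -0.001], [0.101, -0.995, -0.0], [-0.002, 0.0, -1.0]]
contact_force: [0.2, 0.6, -0.4]
grip_width: 37.3
gripper_force: 0.0
```

Call:
send_rows(
  motion=[
    [[0, 0, 0], 0],
    [[0, 0, 0], 0],
    [[0, 0, 0], 0],
    [[0, 0, 0], 0],
    [[0, 0, 0], 0],
    [[0, 0, 0], 0],
    [[0, 0, 0], 0],
    [[0, 0, 0], 0],
  ],
  gripper=0,
  newtons=25,
)

```text
time: 10.75
position: [523.8, 180.9, 63.0]
eef_rot: [[0.995, 0.101, 0.0], [0.101, -0.995, -0.0], [-0.0, 0.0, -1.0]]
contact_force: [0.0, 0.5, 0.0]
grip_width: 0.4
gripper_force: 0.0
```

```bash
python3 - <<'E'
from h import *
import pickle
s,f=wrist(); pickle.dump(f,open('w4.pkl','wb')); save('w4',f)
sc=grab_frame('scene'); pickle.dump(sc,open('s4.pkl','wb'))
o=np.zeros((420,800,3),np.uint8); o[:,:360]=f['color'][:,100:460,::-1]
b=sc['color'][130:260,320:440,::-1]; o[:,372:760]=cv2.resize(b,(388,420),interpolation=cv2.INTER_CUBIC)
cv2.imwrite('pics/w4.png',o)
print(proj(f,[[*d2w(-74,-78),41]]),proj(sc,[s['position']]))
E
```

```text
[[278.75044927 103.03009528]] [[354.50377755 206.40211372]]
```

View pics/w4.png

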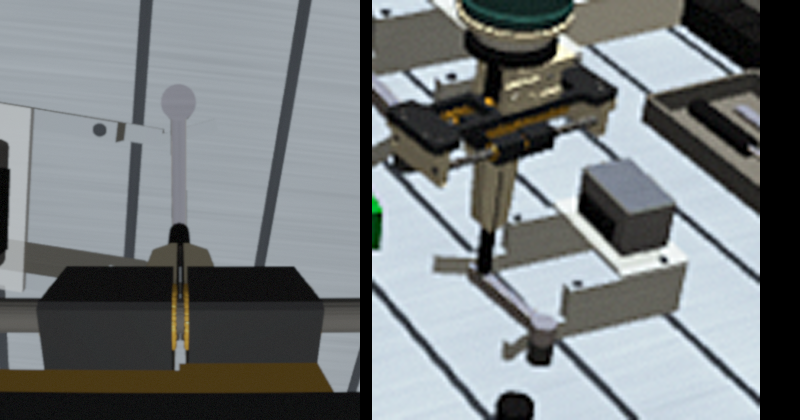

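```bash
python3 - <<'E'
from h import *
import pickle
f=pickle.load(open('w4.pkl','rb'));sc=pickle.load(open('s4.pkl','rb'))
P=[[523,181.6,85],[523,181.6,39],[523.8,180.9,63],[523.8,180.9,55],[523.8,180.9,85],[523.8,180.9,110]]
q=proj(sc,P); print(((q-[320,130])*[388/120,420/130]+[372,0]).round())
print(proj(f,P).round()-[100,0])
print(proj(f,[[523.8+7.5,180.9,55],[523.8-7.5,180.9,55],[523.8+10,180.9,85]]).round()-[100,0])
F=pickle.load(open('f0.pkl','rb'))['scene']; c=F['color'].astype(int)
m=(c.max(2)<60)[180:250,330:380]; print(''.join('\n%d '%(r+180)+''.join('#' if v else '.' for v in m[r]) for r in range(10,40)))
m=(sc['color'].astype(int).max(2)<60)[180:250,330:380]; print(''.join('\n%d '%(r+180)+''.join('#' if v else '.' for v in m[r]) for r in range(10,40)))
E
```

```text
[[486. 225.]
 [481. 268.]
 [484. 247.]
 [483. 254.]
 [486. 226.]
 [489. 202.]]
[[179. 257.]
 [179. 231.]
 [180. 242.]
 [180. 238.]
 [180. 256.]
 [180. 276.]]
[[181. 227.]
 [179. 249.]
 [182. 239.]]

190 ...#..............................................
191 ....#.....................................#.......
192 ...........................................#......
193 ..................................................
194 ..................................................
195 ..................................................
196 ..................................................
197 ...................................#..............
198 ..................................................
199 ..................................................
200 .............#..........###.......................
201 ..............#.........####......................
202 ...............#........####......................
203 ................#.......####......................
204 .................#......####......................
205 ..................#.....####......................
206 .................
[... 1699 characters left out ...]
.............####.......................
208 .......................####.......................
209 .......................####.......................
210 ......................#####.......................
211 ......................#####.......................
212 .......................####.......................
213 .......................####.......................
214 ......................####........................
215 ....................##.#..........................
216 .....................#.#..........................
217 .......................##.........................
218 ........................##........................
219 .........................##.......................
```

Both views agree: the fingertips sit about 25 mm higher than stated, level with the peg's top. I'll open, descend astride the peg and close again.

Call:
send_rows(
  motion=[
    [[0, 0, -0.05], 0],
    [[0, 0, 0], 0],
    [[0, 0, 0], 0],
    [[0, 0, 0], 0],
    [[0, 0, 0], 0],
    [[0, 0, 0.08], 0],
    [[0, 0, 0.08], 0],
    [[0, 0, 0.07], 0],
    [[0, 0, 0], 0],
    [[0, 0, 0], 0],
  ],
  gripper=0.4,
)

```text
time: 11.85
position: [523.7, 180.9, 41.0]
eef_rot: [[0.995, 0.101, -0.001], [0.101, -0.995, -0.0], [-0.001, 0.0, -1.0]]
contact_force: [0.3, 0.6, 0.3]
grip_width: 37.1
gripper_force: 0.0
```

Call:
send_rows(
  motion=[
    [[0, 0, 0], 0],
    [[0, 0, 0], 0],
    [[0, 0, 0], 0],
    [[0, 0, 0], 0],
    [[0, 0, 0], 0],
    [[0, 0, 0], 0],
  ],
  gripper=0,
  newtons=20,
)

```text
time: 12.45
position: [523.9, 180.9, 41.6]
eef_rot: [[0.995, 0.101, 0.0], [0.101, -0.995, 0.0], [0.0, -0.0, -1.0]]
contact_force: [-0.7, -0.7, 2.2]
grip_width: 13.6
gripper_force: 20.0
```

Call:
send_rows(
  motion=[
    [[0.0035, 0.0707, 0], -0.2],
    [[0.0035, 0.0707, 0], -0.2],
    [[0.0035, 0.0707, 0], -0.2],
    [[0.0035, 0.0707, 0], -0.2],
    [[0.0035, 0.0707, 0], -0.2],
    [[0.0035, 0.0707, 0], -0.2],
    [[0.0035, 0.0707, 0], -0.2],
    [[0.0035, 0.0707, 0], -0.2],
    [[0.0035, 0.0707, 0], -0.2],
    [[0.0035, 0.0707, 0], -0.2],
    [[0.0035, 0.0707, 0], -0.2],
    [[0.0035, 0.0707, 0], -0.2],
    [[0.0035, 0.0707, 0], -0.2],
    [[0.0035, 0.0707, 0], -0.2],
    [[0.0035, 0.0707, 0], -0.2],
    [[0, 0, 0], 0],
    [[0, 0, 0], 0],
  ],
)

```text
time: 14.15
position: [611.3, 105.9, 41.6]
eef_rot: [[-0.031, 1.0, 0.001], [1.0, 0.031, 0.002], [0.002, 0.001, -1.0]]
contact_force: [0.6, 10.6, 1.4]
grip_width: 13.5
gripper_force: 20.0
```

```bash
python3 - <<'E'
from h import *
s=read_state();p=s['position'];d=w2d(p)-[-74,-78];print(np.arctan2(-d[0],d[1]),np.hypot(*d))
plan(*p,0)
E
```

```text
1.6912128216577176 84.30740202795624
t 14.15 pos [611.3 105.9  41.6] yaw 1.8 q6 5.6 -> shift [ 0.  0. -0.] spin 0.062 F [ 0.6 10.6  1.4] w 13.5
```

The gate is held at about 1.69 rad. I'll release it, rise and turn.

Call:
send_rows(
  motion=[
    [[0, 0, 0], 0],
    [[0, 0, 0], 0],
    [[0, 0, 0], 0],
    [[0, 0, -0.1], 0],
    [[0, 0, -0.2], 0],
    [[0, 0, -0.3], 0],
    [[0, 0, 0], 0.26],
    [[0, 0, 0], 0.26],
    [[0, 0, 0], 0.26],
    [[0, 0, 0], 0.26],
    [[0, 0, 0], 0.26],
    [[0, 0, 0], 0.26],
    [[0, 0, 0], 0.255],
    [[0, 0, 0], 0],
  ],
  gripper=0.4,
)

```text
time: 15.55
position: [611.1, 104.4, 114.3]
eef_rot: [[0.77, 0.638, 0.001], [0.638, -0.77, 0.0], [0.001, 0.0, -1.0]]
contact_force: [-0.5, 0.7, -0.8]
grip_width: 37.0
gripper_force: 0.0
```

```bash
python3 - <<'E'
from h import *
s,f=wrist()
plan(607.5,-77.3,40,-50.2)
# gate, blue
import pickle
c=f['color'].astype(int)
print('peg exp',proj(f,[[611,106,85],[*d2w(-74,-78),41]]).round())
w=pickle.load(open('w1.pkl','rb'));t=pickle.load(open('t1.pkl','rb'))
print(quad(t,(300,105,360,160),46,0,lambda c:(c[...,2]-c[...,0]>50)))
print(quad(t,(230,210,265,250),45,0,lambda c:(c[...,1]-c[...,2]>50)))
E
```

```text
t 15.6 pos [611.  104.4 114.1] yaw -50.1 q6 57.4 -> shift [-0.992  1.145  0.618] spin 0.003 F [-0.8  0.2  0. ] w 37.0
peg exp [[279. 227.]
 [194. 150.]]
(((714.9180297851562, -145.8199005126953), (132.29920959472656, 96.87605285644531), 80.18750762939453), array([309., 117.]), array([349.83333333, 148.83333333]))Traceback (most recent call last):
  File "<stdin>", line 10, in <module>
  File "h.py", line 27, in quad
    cs=max(cv2.findContours(m,0,1)[0],key=cv2.contourArea)
ValueError: max() iterable argument is empty
```

Call:
send_rows(
  motion=[
    [[-0.198, 0.229, 0], 0],
    [[-0.198, 0.229, 0], 0],
    [[-0.198, 0.229, 0], 0],
    [[-0.198, 0.229, 0], 0],
    [[-0.2, 0.229, 0], 0],
    [[0, 0, 0.2], 0],
    [[0, 0, 0.2], 0],
    [[0, 0, 0.21], 0],
    [[0, 0, 0], 0],
    [[0, 0, 0.08], 0],
    [[0, 0, 0.08], 0],
    [[0, 0, 0], 0],
    [[0, 0, 0], 0],
  ],
  gripper=0,
)

```text
time: 16.9
position: [607.5, -77.2, 21.5]
eef_rot: [[0.768, 0.64, 0.0], [0.64, -0.768, -0.0], [0.0, 0.0, -1.0]]
contact_force: [0.4, 0.3, -0.5]
grip_width: 0.1
gripper_force: 0.0
```

```bash
python3 - <<'E'
from h import *
plan(607.5,-77.3,10,-50.2)
s,f=wrist(); save('w5',f)
u=np.array([-.64,.768]);n=np.array([.768,.64]);c=np.array([529.5,-83.7])
for k in(1,-1):
  for j in(1,-1): print(proj(f,[[*(c+65*k*u+46*j*n),40]]).round())
E
```

```text
t 16.9 pos [607.5 -77.2  21.5] yaw -50.2 q6 40.6 -> shift [-0.     0.001  0.096] spin -0.001 F [ 0.4  0.3 -0.5] w 0.1
[[ 92. 282.]]
[[114. 409.]]
[[315. 283.]]
[[311. 410.]]
```

View pics/w5.png

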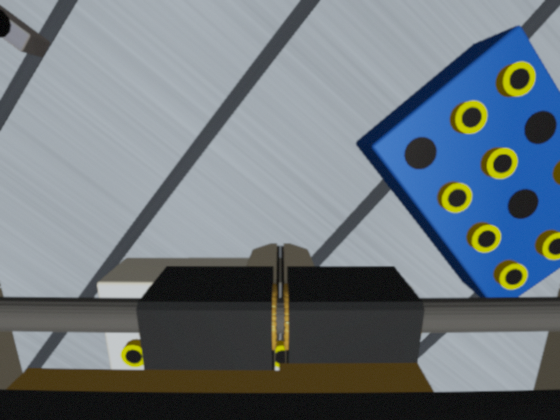

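The rack's near face is at rows 258–282 and the closed fingers at (280,245) stand clear of it; the blue rack is well to the right. Now I lower and turn the rack by pushing the end of its long face along an arc.

Call:
send_rows(
  motion=[
    [[0, 0, 0.05], 0],
    [[0, 0, 0.05], 0],
    [[0, 0, 0], 0],
    [[0, 0, 0], 0],
  ],
)

```text
time: 17.35
position: [607.1, -77.2, 8.7]
eef_rot: [[0.769, 0.639, -0.0], [0.639, -0.769, 0.0], [-0.0, -0.0, -1.0]]
contact_force: [-0.0, -1.1, -0.3]
grip_width: 0.5
gripper_force: 0.0
```

Call:
send_rows(
  motion=[
    [[-0.033, 0, 0], 0],
    [[-0.033, 0, 0], 0],
    [[-0.036, 0.0225, 0], 0.1],
    [[-0.036, 0.0225, 0], 0.1],
    [[-0.036, 0.0225, 0], 0.1],
    [[-0.036, 0.0225, 0], 0.1],
    [[-0.036, 0.0225, 0], 0.1],
    [[-0.036, 0.0225, 0], 0.1],
  ],
)

```text
time: 18.15
position: [587.9, -110.2, 9.2]
eef_rot: [[0.924, 0.382, 0.0], [0.382, -0.924, -0.0], [0.0, 0.0, -1.0]]
contact_force: [0.5, 1.0, -0.9]
grip_width: 0.6
gripper_force: 0.5
```

```bash
python3 - <<'E'
from h import *
plan(607.5,-77.3,9,-50.2)
t=grab_frame('top')
for th in (145,155): print(quad(t,(280,150,345,222),40,th))
E
```

```text
t 18.15 pos [ 587.9 -110.2    9.2] yaw -67.6 q6 54.5 -> shift [ 0.301 -0.106  0.001] spin -0.606 F [ 0.5  1.  -0.9] w 0.6
(((586.5203247070312, -98.1015625), (25.63862419128418, 13.763586044311523), 64.11345672607422), array([312., 166.]), array([318.83333333, 170.83333333]))
(((587.0098266601562, -96.21520233154297), (22.60371971130371, 12.929980278015137), 59.6162109375), array([312., 166.]), array([317.83333333, 170.83333333]))
```

Call:
send_rows(
  motion=[
    [[-0.036, 0.0225, 0], 0.1],
    [[-0.036, 0.0225, 0], 0.1],
    [[-0.036, 0.0225, 0], 0.1],
    [[-0.036, 0.0225, 0], 0.1],
    [[-0.036, 0.0225, 0], 0.1],
    [[-0.036, 0.0225, 0], 0.1],
    [[0.1, 0, 0], 0],
    [[0, 0, -0.4], 0],
    [[0, 0, -0.4], 0],
    [[-0.3, 0, -0.25], 0],
    [[-0.3, 0, -0.25], 0],
    [[-0.3, 0, -0.25], 0],
    [[-0.3, 0, -0.25], 0],
    [[-0.3, 0, -0.2], 0],
    [[0, 0, 0], 0],
    [[0, 0, 0], 0],
  ],
)

```text
time: 19.8
position: [400.7, -148.1, 249.8]
eef_rot: [[0.996, 0.094, 0.002], [0.094, -0.996, -0.001], [0.002, 0.001, -1.0]]
contact_force: [0.2, 0.0, -0.8]
grip_width: 0.4
gripper_force: 0.0
```

```bash
cat >> h.py <<'E'
def rackpose(f,roi,th=152):
    (c,wh,ang),lo,hi=quad(f,roi,40,th); w,h=wh
    L=ang if w>h else ang+90
    L=L%180; d=w2d(c); print('rack',np.round(c,1),'dock',d.round(1),'size',np.round(wh,1),'long axis',round(L,1),'rel dock',round((L-86.31+90)%180-90,1),lo,hi)
E
python3 - <<'E'
from h import *
import pickle
plan(510,-90,250,-85)
s,f=wrist(); pickle.dump(f,open('w6.pkl','wb'))
print(proj(f,[[500,-93,40],[500,-160,40],[500,-20,40]]).round())
c=f['color'][:258].astype(int)
m=(c.min(2)>157).astype(np.uint8)
n,l,st,ce=cv2.connectedComponentsWithStats(cv2.morphologyEx(m,cv2.MORPH_OPEN,np.ones((3,3))))
for i in range(1,n):
  if st[i,4]>800: print(st[i],ce[i])
E
```

```text
t 19.8 pos [ 400.7 -148.1  249.8] yaw -84.6 q6 60.9 -> shift [ 0.949 -0.403 -0.001] spin 0.015 F [ 0.2  0.  -0.8] w 0.4
[[241.  96.]
 [298. 102.]
 [178.  90.]]
[ 457    1   91  119 3093] [501.81344973  60.15615907]
[ 185   47  116   86 6927] [243.86920745  89.367836  ]
```

```bash
python3 - <<'E'
from h import *
import pickle
f=pickle.load(open('w6.pkl','rb'))
for th in(150,157,163): rackpose(f,(165,30,320,150),th)
E
```

```text
rack [ 516.5 -102.9] dock [-372.2   -7. ] size [114.9 159.4] long axis 97.1 rel dock 10.8 [179.  30.] [319.83333333 134.83333333]
rack [505.6 -96. ] dock [-366.     4.4] size [ 92.7 131.1] long axis 96.9 rel dock 10.6 [185.  47.] [300.83333333 133.83333333]
rack [505.8 -95.9] dock [-365.9    4.1] size [ 92.6 129.2] long axis 97.3 rel dock 11.0 [185.  47.] [299.83333333 132.83333333]
```

Rack is at dock (-366, +4), turned +10.7°. I'll go behind its trailing end with the fingers half open and square to it.

Call:
send_rows(
  motion=[
    [[0, 0, 0], -0.2665],
    [[0, 0, 0], -0.2665],
    [[0, 0, 0], -0.2665],
    [[0, 0, 0], -0.2665],
    [[0, 0, 0], -0.2665],
    [[0, 0, 0], -0.2665],
    [[0, 0, 0], -0.2665],
    [[0, 0, 0], -0.2665],
    [[0, 0, 0], -0.2665],
    [[0, 0, 0], -0.2665],
    [[0, 0, 0], -0.2665],
    [[0, 0, 0], -0.2665],
    [[-0.14, 0.306, 0.1], 0],
    [[-0.14, 0.306, 0.1], 0],
    [[-0.145, 0.308, 0.1], 0],
    [[0, 0, 0.3], 0],
    [[0, 0, 0.3], 0],
    [[0, 0, 0], 0],
  ],
  gripper=0.48,
)

```text
time: 21.65
position: [514.6, -183.9, 134.2]
eef_rot: [[-0.123, 0.992, -0.009], [0.992, 0.123, 0.004], [0.005, -0.009, -1.0]]
contact_force: [0.2, -1.3, -0.1]
grip_width: 44.7
gripper_force: 0.0
```

```bash
python3 - <<'E'
from h import *
plan(516.7,-185.3,9,7)
E
```

```text
t 21.65 pos [ 514.6 -183.9  134.2] yaw 7.1 q6 -29.4 -> shift [-0.014  0.016  1.044] spin 0.002 F [ 0.2 -1.3 -0.1] w 44.7
```

Call:
send_rows(
  motion=[
    [[0, 0, 0.25], 0],
    [[0, 0, 0.25], 0],
    [[0, 0, 0.25], 0],
    [[0, 0, 0.2], 0],
    [[0, 0, 0.05], 0],
    [[0, 0, 0], 0],
    [[0, 0, 0], 0],
  ],
)

```text
time: 22.35
position: [517.0, -185.4, 22.8]
eef_rot: [[-0.122, 0.993, 0.002], [0.993, 0.122, -0.001], [-0.001, 0.002, -1.0]]
contact_force: [0.8, 0.3, -0.4]
grip_width: 45.0
gripper_force: 0.0
```

```bash
python3 - <<'E'
from h import *
plan(516.7,-185.3,9,7)
E
```

```text
t 22.35 pos [ 517.  -185.4   22.8] yaw 7.0 q6 -29.4 -> shift [ 0.001 -0.003  0.115] spin 0.0 F [ 0.8  0.3 -0.4] w 45.0
```

Call:
send_rows(
  motion=[
    [[0, 0, 0.06], 0],
    [[0, 0, 0.055], 0],
    [[0.06, 0, 0], 0],
    [[0.06, 0, 0], 0],
    [[0.058, 0, 0], 0.0233],
    [[0.058, 0, 0], 0.0233],
    [[0.058, 0, 0], 0.0233],
    [[0.058, 0, 0], 0.0233],
    [[0.058, 0, 0], 0.0233],
    [[0.058, 0, 0], 0.0233],
    [[0.058, 0, 0], 0.0233],
    [[0.058, 0, 0], 0.0233],
    [[0.058, 0, 0], 0.0233],
    [[0.058, 0, 0], 0.0233],
    [[0.058, 0, 0], 0.0233],
    [[0.058, 0, 0], 0.0233],
    [[0.058, 0, 0], 0.0233],
    [[0.058, 0, 0], 0.0233],
    [[0.058, 0, 0], 0.0233],
    [[0.058, 0, 0], 0.0233],
  ],
)

```text
time: 24.35
position: [510.4, -59.2, 7.2]
eef_rot: [[0.065, 0.998, -0.0], [0.998, -0.065, 0.0], [0.0, -0.0, -1.0]]
contact_force: [-1.0, -2.6, 2.4]
grip_width: 44.6
gripper_force: 1.6
```

```bash
python3 - <<'E'
from h import *
import pickle
plan(516.7,-185.3,9,-3.7)
s=read_state(); print('tool dock',w2d(s['position']))
s,f=wrist(); pickle.dump(f,open('w7.pkl','wb')); pickle.dump(grab_frame('top'),open('t7.pkl','wb')); pickle.dump(grab_frame('scene'),open('s7.pkl','wb'))
b=w2d(s['position'])
for n in 'ts':
  g=pickle.load(open(n+'7.pkl','rb'));m=(g['color'].astype(int).min(2)>(150 if n=='t' else 200)).astype(np.uint8)
  e=d2w(b[0]+75,b[1]); q=proj(g,[[*e,40]]).ravel(); print(n,q, g['color'][int(q[1]),int(q[0])])
c=f['color'][:258].astype(int); m=(c.min(2)>157).astype(np.uint8)
nn,l,st,ce=cv2.connectedComponentsWithStats(m)
for i in range(1,nn):
  if st[i,4]>300: print(st[i],ce[i])
for x,y in((10,46),(10,-46),(140,46),(140,-46)): print(proj(f,[[*d2w(b[0]+x,y),40]]).round())
E
```

```text
t 24.35 pos [510.4 -59.2   7.2] yaw -3.7 q6 -5.7 -> shift [-1.046  0.12  -0.015] spin -0.002 F [-1.  -2.6  2.4] w 44.6
tool dock [-328.94771484    1.9038789 ]
t [280.28945455 188.72672566] [44 69 66]
s [300.28624842 225.1403248 ] [250 254 255]
[  180     0   208   247 34331] [283.47709068 122.63155748]
[[196. 247.]]
[[374. 247.]]
[[177. -44.]]
[[395. -44.]]
```

```bash
cat >> h.py <<'E'
def edges(f,rows=(20,60,100,140,180,215),th=157):
    c=f['color'].astype(int); m=(c.min(2)>th)
    L=[];Rr=[]
    for r in rows:
        x=np.nonzero(m[r,100:460])[0]+100
        if len(x)<50: continue
        L.append(w2d(onplane(f,[(x[0]-.5,r)],40)[0]));Rr.append(w2d(onplane(f,[(x[-1]+.5,r)],40)[0]))
    L=np.array(L);Rr=np.array(Rr)
    if len(L)<2: print('few');return
    print('width',np.hypot(*(L-Rr).T).round(1),'mid y',((L+Rr)/2)[:,1].round(1),'angle L,R',[np.degrees(np.polyfit(v[:,0],v[:,1],1)[0]).round(1) for v in(L,Rr)], 'x',L[:,0].round())
    col=np.nonzero(m[:262,285])[0]; print('bottom row edge x', w2d(onplane(f,[(285,col.max()+.5)],40)[0]))
E
python3 -c "
from h import *
import pickle
f=pickle.load(open('w7.pkl','rb'));edges(f)"
```

```text
width [89.5 89.6 90.2 89.4 89.7 89.7] mid y [0.8 1.  0.9 1.1 0.8 1. ] angle L,R [np.float64(-0.1), np.float64(-0.0)] x [-214. -230. -247. -265. -284. -302.]
bottom row edge x [-3.18669550e+02 -3.42428303e-02]
```

The rack is square to the bay (−0.1°) and 0.9 mm off its axis, trailing end at dock x −319 with the tool 10 mm behind it. I'll push straight in.

Call:
send_rows(
  motion=[
    [[0.05, 0, 0.02], 0],
    [[0.065, 0.002, 0.01], 0],
    [[0.065, 0.002, 0], 0],
    [[0.065, 0.002, 0], 0],
    [[0.065, 0.002, 0], 0],
    [[0.065, 0.002, 0], 0],
    [[0.065, 0, 0], 0],
    [[0.065, 0, 0], 0],
    [[0.065, 0, 0], 0],
    [[0.065, 0, 0], 0],
    [[0.065, 0, 0], 0],
    [[0.065, 0, 0], 0],
    [[0.065, 0, 0], 0],
    [[0.065, 0, 0], 0],
    [[0.065, 0, 0], 0],
  ],
)

```text
time: 26.0
position: [519.1, 55.8, 3.6]
eef_rot: [[0.064, 0.998, 0.0], [0.998, -0.064, 0.0], [0.0, 0.0, -1.0]]
contact_force: [-0.2, -1.7, -1.7]
grip_width: 44.8
gripper_force: 0.7
```

```bash
python3 - <<'E'
from h import *
import pickle
s,f=wrist(); b=w2d(s['position']); print(b,s['position'],s['contact_force']); edges(f)
plan(*d2w(-75,b[1]),5,-3.69)
E
```

```text
[-213.66110272    0.67269296] [519.07829185  55.81531995   3.58785891] [-0.20328013 -1.72470809 -1.70932786]
width [89.6 89.7 89.9 89.3 89.6 90.1] mid y [-0.1 -0.3 -0.2 -0.  -0.3  0.1] angle L,R [np.float64(-0.2), np.float64(-0.0)] x [ -99. -115. -132. -150. -168. -186.]
bottom row edge x [-203.08867511   -1.19798999]
t 26.05 pos [519.1  56.7   3.6] yaw -3.7 q6 7.1 -> shift [ 1.149  0.    -0.012] spin 0.0 F [ 0.6  0.6 -0.7] w 44.6
```

Call:
send_rows(
  motion=[
    [[0.06, 0, 0], 0],
    [[0.06, 0, 0], 0],
    [[0.06, 0, 0], 0],
    [[0.06, 0, 0], 0],
    [[0.06, 0, 0], 0],
    [[0.06, 0, 0], 0],
    [[0.06, 0, 0], 0],
  ],
)

```text
time: 26.75
position: [522.3, 106.0, 3.6]
eef_rot: [[0.064, 0.998, 0.0], [0.998, -0.064, -0.0], [-0.0, 0.0, -1.0]]
contact_force: [0.6, -2.4, 1.5]
grip_width: 44.2
gripper_force: 1.2
```

Call:
send_rows(
  motion=[
    [[0.06, 0, 0], 0],
    [[0.06, 0, 0], 0],
    [[0.06, 0, 0], 0],
    [[0.06, 0, 0], 0],
    [[0.06, 0, 0], 0],
    [[0.06, 0, 0], 0],
    [[0.06, 0, 0], 0],
    [[0.06, 0, 0], 0],
  ],
)

```text
time: 27.55
position: [526.0, 163.5, 3.6]
eef_rot: [[0.064, 0.998, 0.0], [0.998, -0.064, -0.0], [-0.0, 0.0, -1.0]]
contact_force: [-0.4, -2.8, 2.1]
grip_width: 44.5
gripper_force: 1.6
```

```bash
python3 - <<'E'
from h import *
import pickle
s,f=wrist(); b=w2d(s['position']); print(b,s['position'],s['contact_force']); edges(f,(140,170,200,225))
plan(*d2w(-75,b[1]),5,-3.69)
E
```

```text
[-105.73274703    0.66006241] [526.03696424 163.51911283   3.63372642] [-0.43283423 -2.76495666  2.07212489]
width [89.8 89.4 89.6 89.4] mid y [-0.3 -0.1 -0.1 -0.2] angle L,R [np.float64(0.1), np.float64(-0.3)] x [-42. -56. -70. -83.]
bottom row edge x [-95.71199014  -1.2122876 ]
t 27.6 pos [526.1 164.4   3.6] yaw -3.7 q6 18.4 -> shift [ 0.249  0.    -0.012] spin 0.0 F [-0.4  0.1 -0.3] w 44.7
```

Call:
send_rows(
  motion=[
    [[0.04, 0, 0], 0],
    [[0.04, 0, 0], 0],
    [[0.04, 0, 0], 0],
    [[0.04, 0, 0], 0],
    [[0.04, 0, 0], 0],
    [[0.02, 0, 0], 0],
    [[0, 0, 0], 0],
  ],
)

```text
time: 28.3
position: [527.7, 189.7, 3.5]
eef_rot: [[0.064, 0.998, -0.0], [0.998, -0.064, 0.0], [0.0, -0.0, -1.0]]
contact_force: [-0.6, 0.1, -0.8]
grip_width: 44.9
gripper_force: 0.0
```

Call:
send_rows(
  motion=[
    [[0.015, 0, 0], 0],
    [[0.015, 0, 0], 0],
    [[0.01, 0, 0], 0],
  ],
)

```text
time: 28.6
position: [528.0, 194.1, 3.5]
eef_rot: [[0.064, 0.998, -0.0], [0.998, -0.064, -0.0], [-0.0, -0.0, -1.0]]
contact_force: [-0.1, -1.4, 0.5]
grip_width: 45.0
gripper_force: 0.8
```

Call:
send_rows(
  motion=[
    [[0.01, 0, 0], 0],
    [[0.01, 0, 0], 0],
  ],
)

```text
time: 28.8
position: [528.2, 195.6, 3.6]
eef_rot: [[0.064, 0.998, 0.0], [0.998, -0.064, -0.002], [-0.002, 0.0, -1.0]]
contact_force: [0.9, -16.5, 3.1]
grip_width: 44.7
gripper_force: 8.2
```

Call:
send_rows(
  motion=[
    [[0.01, 0, 0], 0],
    [[0.01, 0, 0], 0],
  ],
)

```text
time: 29.0
position: [528.2, 195.6, 3.6]
eef_rot: [[0.064, 0.998, -0.001], [0.998, -0.064, -0.007], [-0.007, -0.0, -1.0]]
contact_force: [-4.1, -37.4, 9.1]
grip_width: 44.7
gripper_force: 18.4
```

Force climbed to 37 N with no further travel, so the rack is home. I'll back off and check.

Call:
send_rows(
  motion=[
    [[-0.02, 0, 0], 0],
    [[-0.04, 0, 0], 0],
    [[-0.15, 0, 0], 0],
    [[-0.2, 0, 0], 0],
    [[0, 0, -0.3], 0],
    [[0, 0, -0.4], 0],
    [[-0.1, 0, -0.3], 0],
    [[0, 0, -0.1], 0],
    [[0, 0, 0], 0],
    [[0, 0, 0], 0],
  ],
)

```text
time: 30.0
position: [523.9, 137.9, 134.2]
eef_rot: [[0.064, 0.998, -0.001], [0.998, -0.064, -0.0], [-0.0, -0.001, -1.0]]
contact_force: [-0.0, 0.2, -0.4]
grip_width: 44.5
gripper_force: 0.0
```

```bash
python3 - <<'E'
from h import *
import pickle
s,f=wrist(); pickle.dump(f,open('w8.pkl','wb')); p=s['position']; print(p,w2d(p),s['q'])
for n,q in dict(trailL=(-65,46),trailR=(-65,-46),peg=(-74-85*np.sin(1.69),-78+85*np.cos(1.69))).items(): print(n,proj(f,[[*d2w(*q),85 if n=='peg' else 40]]).round())
c=f['color'].astype(int); m=(c.min(2)>157)
for y in (-30,-15,0,15,30):   # walk along x to find white trailing edge
  xs=np.arange(-110,-20,.5); q=proj(f,[[*d2w(x,y),40] for x in xs]).round().astype(int)
  ok=[(0<=v<420 and 0<=u<560 and m[v,u]) for u,v in q]; print(y,xs[np.argmax(ok)] if any(ok) else None, sum(ok))
plan(611.3,105.9,110,1.8)
# peg blob
k=(c.max(2)<75).astype(np.uint8)[:250]; n,l,st,ce=cv2.connectedComponentsWithStats(k)
for i in range(1,n):
  if st[i,4]>60: print(st[i],ce[i].round())
E
```

```text
[523.94346722 137.92568708 134.20914029] [-131.40784774    1.1020741 ] [ 1.20415523e+01 -8.81645086e+00  1.03296346e+02  1.49299555e-02
  8.55899029e+01  1.57235536e+01]
trailL [[228. 131.]]
trailR [[337. 131.]]
peg [[394. 254.]]
-30 -63.5 48
-15 -63.5 87
0 -64.0 49
15 -64.0 88
30 -64.5 51
t 30.05 pos [523.7 137.9 133.7] yaw -3.7 q6 15.7 -> shift [-0.289  0.721  0.198] spin -0.191 F [0.5 0.7 0.2] w 44.6
[  0   0 128  13 755] [47.  4.]
[ 228    0  112   15 1434] [283.   6.]
[274  29  18   8 115] [283.  32.]
[339  29   6  71 266] [342.  64.]
[222  30   5  70 117] [224.  64.]
[240  58  18  19 279] [248.  67.]
[278  61  10  11  83] [283.  66.]
[313  61  10  11  86] [318.  66.]
[   0   71  215   86 3219] [ 58. 121.]
[ 352   93  208   19 1357] [457. 102.]
[308  97  17  18 248] [316. 105.]
[244 101   9   9  69] [248. 105.]
[279 101   9   9  67] [283. 105.]
[352 129  16  21 167] [358. 138.]
[  74  153  326   97 3020] [230. 218.]
[382 204 178  16 914] [471. 212.]
[  0 235  56   8 281] [ 26. 239.]
```

Rack's trailing edge is at dock x ≈ −64, so it is home. Now I'll regrip the peg and swing the gate shut.

Call:
send_rows(
  motion=[
    [[0, 0, 0], -0.191],
    [[-0.145, 0.36, 0], 0],
    [[-0.144, 0.361, 0], 0],
    [[0, 0, 0], 0],
    [[0, 0, 0.2], 0],
    [[0, 0, 0.2], 0],
    [[0, 0, 0.2], 0],
    [[0, 0, 0.17], 0],
    [[0, 0, 0], 0],
    [[0, 0, 0], 0],
  ],
  gripper=0.4,
)

```text
time: 31.05
position: [611.3, 106.0, 42.7]
eef_rot: [[-0.031, 1.0, -0.002], [1.0, 0.031, -0.0], [-0.0, -0.002, -1.0]]
contact_force: [-0.4, 0.3, 0.5]
grip_width: 37.0
gripper_force: 0.0
```

Call:
send_rows(
  motion=[
    [[0, 0, 0], 0],
    [[0, 0, 0], 0],
    [[0, 0, 0], 0],
    [[0, 0, 0], 0],
    [[0, 0, 0], 0],
    [[0, 0, 0], 0],
  ],
  gripper=0,
  newtons=20,
)

```text
time: 31.65
position: [612.2, 105.8, 43.8]
eef_rot: [[-0.031, 1.0, 0.001], [1.0, 0.031, 0.0], [0.0, 0.001, -1.0]]
contact_force: [-0.7, -0.2, 5.8]
grip_width: 13.2
gripper_force: 20.0
```

Call:
send_rows(
  motion=[
    [[0.0035, -0.0707, 0], 0.2],
    [[0.0035, -0.0707, 0], 0.2],
    [[0.0035, -0.0707, 0], 0.2],
    [[0.0035, -0.0707, 0], 0.2],
    [[0.0035, -0.0707, 0], 0.2],
    [[0.0035, -0.0707, 0], 0.2],
    [[0.0035, -0.0707, 0], 0.2],
    [[0.0035, -0.0707, 0], 0.2],
    [[0.0035, -0.0707, 0], 0.2],
    [[0.0035, -0.0707, 0], 0.2],
    [[0.0035, -0.0707, 0], 0.2],
    [[0.0035, -0.0707, 0], 0.2],
    [[0.0035, -0.0707, 0], 0.2],
    [[0.0035, -0.0707, 0], 0.2],
    [[0.0035, -0.0707, 0], 0.2],
    [[0.0035, -0.0707, 0], 0.2],
    [[0, 0, 0], 0],
    [[0, 0, 0], 0],
  ],
)

```text
time: 33.45
position: [523.2, 190.9, 43.7]
eef_rot: [[1.0, 0.002, -0.002], [0.002, -1.0, 0.0], [-0.002, -0.0, -1.0]]
contact_force: [-13.1, -0.8, 12.8]
grip_width: 13.3
gripper_force: 20.0
```

```bash
python3 - <<'E'
from h import *
s=read_state();p=s['position'];d=w2d(p)-[-74,-78];print(np.arctan2(-d[0],d[1]),np.hypot(*d),w2d(p))
plan(*p,0)
E
```

```text
0.054546837820873134 83.35526296269977 [-78.54451164   5.23128785]
t 33.45 pos [523.2 190.9  43.7] yaw -89.9 q6 107.3 -> shift [ 0.  0. -0.] spin -3.137 F [-13.1  -0.8  12.8] w 13.3
```

Call:
send_rows(
  motion=[
    [[0, -0.02, 0], 0.05],
    [[0, -0.015, 0], 0.04],
    [[0, -0.01, 0], 0],
    [[0, 0, 0], 0],
  ],
)

```text
time: 33.85
position: [523.6, 196.0, 43.7]
eef_rot: [[0.999, -0.043, -0.002], [-0.043, -0.999, -0.0], [-0.002, 0.0, -1.0]]
contact_force: [-10.6, -1.9, 11.2]
grip_width: 13.1
gripper_force: 20.0
```

Call:
send_rows(
  motion=[
    [[0, -0.012, 0], 0],
    [[0, -0.012, 0], 0],
    [[0, 0, 0], 0],
  ],
)

```text
time: 34.15
position: [523.6, 196.3, 43.6]
eef_rot: [[0.999, -0.043, -0.003], [-0.043, -0.999, -0.005], [-0.002, 0.005, -1.0]]
contact_force: [-13.6, -23.1, 16.1]
grip_width: 13.4
gripper_force: 20.0
```

The gate is on its stop. I'll relax, release, rise and check.

Call:
send_rows(
  motion=[
    [[0, 0.015, 0], 0],
    [[0, 0, 0], 0],
    [[0, 0, 0], 0],
    [[0, 0, 0], 0],
    [[0, 0, 0], 0],
  ],
  gripper=0.35,
)

```text
time: 34.65
position: [524.4, 197.1, 43.1]
eef_rot: [[0.999, -0.043, -0.0], [-0.043, -0.999, 0.0], [-0.0, -0.0, -1.0]]
contact_force: [0.4, -0.5, 0.4]
grip_width: 32.4
gripper_force: 0.0
```

Call:
send_rows(
  motion=[
    [[0, 0, -0.1], 0],
    [[0, 0, -0.2], 0],
    [[0, 0, -0.3], 0],
    [[0, 0, -0.35], 0],
    [[-0.2, 0, -0.35], 0],
    [[-0.3, 0, -0.3], 0],
    [[-0.3, 0, 0], 0],
    [[0, 0, 0], 0],
    [[0, 0, 0], 0],
    [[0, 0, 0], 0],
  ],
)

```text
time: 35.65
position: [429.5, 201.1, 234.5]
eef_rot: [[0.999, -0.043, -0.0], [-0.043, -0.999, -0.0], [-0.0, 0.0, -1.0]]
contact_force: [-0.3, 0.1, -0.3]
grip_width: 32.4
gripper_force: 0.0
```

```bash
python3 - <<'E'
from h import *
import pickle
s,f=wrist(); print(s['time'],s['position'],s['contact_force'])
c=f['color'].astype(int)
print('exp peg shut',proj(f,[[*d2w(-74,7),85],[*d2w(-74,7),39],[*d2w(-74,-78),41],[*d2w(-65,46),40]]).round())
q=proj(f,[[*d2w(-74,7),85]]).ravel(); u,v=q.round().astype(int)
x0,y0=u-35,v-35; sub=c[max(0,y0):v+36,x0:u+36]; n,l,st,ce=cv2.connectedComponentsWithStats((sub.max(2)<75).astype(np.uint8))
for i in range(1,n):
  if st[i,4]>40: print(st[i]+[x0,max(0,y0),0,0,0],ce[i]+[x0,max(0,y0)])
m=(c.min(2)>150)
for y in (-30,-15,30):
  xs=np.arange(-110,-20,.5); k=proj(f,[[*d2w(x,y),40] for x in xs]).round().astype(int)
  ok=[(0<=b<420 and 0<=a<560 and m[b,a]) for a,b in k]; print(y,xs[np.argmax(ok)] if any(ok) else None,sum(ok))
t=grab_frame('top');t0=pickle.load(open('t1.pkl','rb'))
for roi in ((258,95,290,130),(232,212,262,250),(380,150,418,202)):
  x0,y0,x1,y1=roi; print(roi,np.abs(t['color'][y0:y1,x0:x1].astype(int)-t0['color'][y0:y1,x0:x1]).mean())
E
```

```text
35.65 [429.51999471 201.07310599 234.52128314] [-0.25416986  0.12263432 -0.31413022]
exp peg shut [[281. 102.]
 [281. 105.]
 [283.  22.]
 [273. 140.]]
[250  67  12  11 115] [255.2         71.79130435]
[275  96  12  15 138] [280.80434783 102.76086957]
-30 -110.0 121
-15 -110.0 151
30 -110.0 137
(258, 95, 290, 130) 4.43125
(232, 212, 262, 250) 39.77017543859649
(380, 150, 418, 202) 4.555330634278003
```

The gate is shut and the bottle and spare rack haven't moved. The tube-stand view may be hidden by the arm, so I'll check it in the scene view along with the rack.

```bash
python3 - <<'E'
from h import *
import pickle
g=lambda f:(lambda c:((c[...,1]-c[...,2]>50)&(c[...,1]-c[...,0]>50)))(f['color'].astype(int))
s0=pickle.load(open('f0.pkl','rb'))['scene']; s1=grab_frame('scene')
for f in(s0,s1): ys,xs=np.nonzero(g(f)[150:230,280:340]); print(len(xs),xs.mean()+280,ys.mean()+150,xs.min()+280,xs.max()+280,ys.max()+150)
s,f=wrist(); c=f['color'].astype(int); m=(c.min(2)>150)
for y in (-35,-25,30,40):
  xs=np.arange(-68,-30,1.); k=proj(f,[[*d2w(x,y),40] for x in xs]).round().astype(int)
  print(y,[int(c[b,a].min()) for a,b in k][:16])
E
```

```text
177 310.4406779661017 190.85875706214688 300 322 207
178 310.5842696629214 190.97191011235955 300 322 207
-35 [152, 151, 151, 141, 150, 179, 188, 188, 187, 187, 188, 187, 187, 187, 188, 188]
-25 [136, 145, 142, 153, 153, 179, 188, 188, 188, 188, 188, 188, 188, 186, 175, 175]
30 [155, 151, 151, 142, 152, 179, 187, 188, 188, 189, 189, 188, 188, 189, 186, 176]
40 [155, 151, 143, 143, 152, 180, 188, 189, 188, 189, 188, 188, 189, 189, 189, 188]
```

```bash
python3 -c "
from rig import sign_off
print(sign_off())"
```

```text
the job is handed in; nothing more can be done
None
```

The job is handed in at about 36 s of the 72 s, though no verdict came back: the rack is home against the back stop, the gate is shut on its stop, and the bottle, tube stand and spare rack show no movement on camera.

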